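# Tip the cooled chestnuts into the pan

## Robot

A 6-joint arm with a two-finger parallel gripper is mounted at the origin on the work surface. World frame = base frame: x ahead of the robot, y to its left, z up, the work surface at z = 0. Lengths are in m, angles in rad, forces in N, time in s.
With the tool pointing down it reaches from about 0.35 to 0.775 m from the base axis. Payload 7.3 kg.
Tool frame: the origin (TCP) lies at the very end of the fingers, on their centre line; the grasp point (between the pads) lies 19 mm behind it; z points along the fingers, y is the line along which they close (so a half turn about z gives the same grasp; the last joint's range is limited). The gripper opens to 92 mm and grips with 3 to 60 N. Pads are 19 mm wide; open, the fingers measure 130 mm over their backs; the gripper's body (75 mm by 190 mm) begins 47 mm behind the grasp point.
Start: joints at [1.075, 0.342, 1.524, -0, 1.275, -0.146], TCP at [0.18, 0.493, 0.227] pointing down, gripper open.
Joint ranges: [-2.53, 2.53], [-0.77, 2.02], [0.04, 2.7], [-1, 4.14], [0.28, 2.66], [-3.11, 3.11]. Speed limits (rad/s): [2.57, 2.57, 3.14, 3.14, 3.14, 3.14].

## Interface

Orientations are given as [roll, pitch, yaw] about the fixed x, y, z axes, in that order (R = Rz(yaw) Ry(pitch) Rx(roll)).
In Python, from cell import observe, read_camera, get_calibration, hand_in, search_frame gives the robot as it stands.
- The arm moves only by the tool step_arm, never from a script. Its argument "commands" is a list of rows, each an object with "translation": the shift along the tool's x, y, z in mm, a list of three; "roll": the turn about the tool's z in rad. In form: [{"translation": [x, y, z], "roll": roll}, ...]. A call has 1 to 20 rows; each row shifts and turns the commanded pose from where the row before left it, along the tool's axes as they then stand; what a row does not reach is not made up. A row lasts 1/12 s, in which the tool goes at most 41.7 mm and 7.16 degrees, less where a joint would pass 70% of its speed; a pose out of reach is approached as far as the arm can. A call is refused whole if a number of a shift passes 41.7 or a number of a turn 0.125, either way. A call with a gripper value outside its range is refused whole. "fingers" is the opening, from 0 (shut) to 1 (fully open), set as the call begins (left out, the last holds). The fingers move at their own pace and stop on an object; "grip_force" is the grip in N (left out, the last holds). Time passes only in rows, so rows that do not move let the fingers close. It gives the time, the measured TCP pose, the force, the opening and the grip force at its end, in the units of the state.
- observe(): the state, without advancing time (a new reading comes with each control period).
- read_camera(name): name is "scene" or "top" or "wrist"; returns the picture (480x640x3 uint8, red, green, blue); there is no depth.
- get_calibration(name): a dict with "camera_matrix" (3x3 intrinsics, pixels), "world_from_camera" (4x4, takes a point from camera to world coordinates). Camera axes: x right, y up, looking along -z (the intrinsics and any distortion apply to the point x, -y, -z); pixel columns grow to the right and rows downward; lengths in m; the calibration is good to about 2 mm. A picture is of the moment at which its call begins: read the wrist's pose just before it. get_calibration takes no time and is no camera call; for the wrist camera it gives the pose at the moment of the call.
- hand_in(): hands the job in; it is judged then, once.
Trained networks look in the newest picture that a camera, given by its name, has taken for a name from the list of things; names that differ only in an ending like _2 or _b are one class to them, and where a whole thing is asked for, a point or a joint stands for the part that bears it (a point fixed in the world has none). Each returns a list of dicts, best first, with "confidence" (0 to 1); they miss things now and then, are a little off and sometimes report something else, mostly with a low value. They report only what shows in the picture. A call takes as long as a camera call. They do not tell look-alikes from the thing itself.
- search_frame(camera, name): "at" ([x, y, z] in m, in world coordinates, good to about 4 mm: the middle of the surface that is visible of it).
The state is a dict: "time": time; "qpos": joint angles; "qvel": joint speeds; "joint_efforts": joint torques, N m; "tool_pos": TCP position; "tool_rot": TCP orientation; "contact_force": force on the tool from outside, world axes, zero at the start; "torque": the same for the moment, N m; "opening": finger opening in m; "grip_force": force on a finger pad.
Only numpy, scipy, OpenCV 4.12 (cv2) and the standard library are available. Lean on these libraries where they do the work, as an engineer would, in place of code of your own. Each camera call takes 0.05 s, during which the arm holds its last target. There are 200 camera calls.

## Task

The roasted chestnuts are cool. Slide the small saucepan by its handle to stand centred under the cooler's spout and let go of it; then press the tray's edge down by its red ledge, gently, all the way until it rests on its stop, and keep it there until every chestnut is in the pan. Ease the tray back up to level under the finger, never letting it spring back, and leave the cup, funnel, spice jar and tea glass where they are.

Things in the scene. Friction and masses are not known exactly. Their poses are not given: they have to be found in the camera images.
- pan: Small steel saucepan, loose, empty, about 0.45 kg: 160 mm across outside, 152 mm inside, 60 mm high, walls 4 mm. Origin: centre of its underside. Its black straight handle points along its own -x, from 82 to 202 mm from the centre, a level bar 18 mm wide and 16 mm thick whose middle is 48 mm above the underside.
- pan_grip (a point): Place to take the pan's handle: middle of the bar, 135 mm from the pan's centre, 48 mm above its underside.
- cooler: Nut cooler standing firmly on the table: a grey blower housing (155 x 130 mm, 138 mm high) with a steel tray pivoted above it between two steel cheeks. Origin on the table below the pivot; its own x points the way the tray pours, z up. The housing's front face is 30 mm ahead of the origin.
- pour_point (a point): Spot on the table, 165 mm ahead of the cooler's origin along its x, where the middle of the pan must stand (to within 30 mm) to catch what comes off the spout. The pan fits there under the level or tipped tray.
- tray: Tipping tray of sheet steel. Origin on its pivot axis, 160 mm above the table; own y = pivot axis, own x towards the spout, z up when level; tips spout-down about y. Floor 120 mm wide, its top 10 mm above the pivot; walls 30 mm high, shut behind (x = -150), open at the spout lip (x = 145 mm). Counterweighted: let go while tipped it slams back; it should turn no faster than 2 rad/s either way.
- ledge (a point): Top of the thumb ledge: flat tab, red on top, 55 mm (along the tray's x) by 36 mm, out sideways from the tray's edge at rim height on its -y side; at (85, -81, 41) mm in the tray's frame, turning with it. Moving the tray takes 3 to 8 N down here (the counterweight differs from day to day), nearly the same all the way. Thin sheet: no more than 15 N from the hand.
- tilt_stop: Small steel bracket on the cooler (origin 50 mm ahead of the pivot, 77 mm to its -y side, 106 mm above the table) that holds a brass stop screw with a rubber tip under the tray. At full tip a lug of the tray comes down on the tip. The screw is set by hand: full tip can be anywhere from 0.48 to 0.67 rad and must be felt for; there the push needed at the ledge rises by several N per mm.
- chestnut0: Roasted chestnut, dark brown with a pale scored cross: 35 mm across, 23 mm high, 14 g, lying in the tray on its flat side. Origin: centre of the flat side. It stays put by friction until the tray is tipped some 0.28 to 0.45 rad, then slides down and off the spout.
- chestnut1: Roasted chestnut, dark brown with a pale scored cross: 35 mm across, 23 mm high, 14 g, lying in the tray on its flat side. Origin: centre of the flat side. It stays put by friction until the tray is tipped some 0.28 to 0.45 rad, then slides down and off the spout.
- chestnut2: Roasted chestnut, dark brown with a pale scored cross: 35 mm across, 23 mm high, 14 g, lying in the tray on its flat side. Origin: centre of the flat side. It stays put by friction until the tray is tipped some 0.28 to 0.45 rad, then slides down and off the spout.
- chestnut3: Roasted chestnut, dark brown with a pale scored cross: 35 mm across, 23 mm high, 14 g, lying in the tray on its flat side. Origin: centre of the flat side. It stays put by friction until the tray is tipped some 0.28 to 0.45 rad, then slides down and off the spout.
- chestnut4: Roasted chestnut, dark brown with a pale scored cross: 35 mm across, 23 mm high, 14 g, lying in the tray on its flat side. Origin: centre of the flat side. It stays put by friction until the tray is tipped some 0.28 to 0.45 rad, then slides down and off the spout.
- cup: White ceramic cup, 82 mm across the rim, 85 mm high; to be left alone.
- funnel: Orange silicone funnel standing mouth down, 104 mm across, 95 mm high; to be left alone.
- spice_jar: Amber spice jar with a red cap, 48 mm across, 85 mm high; to be left alone.
- tea_glass: Green tea glass, 62 mm across, 82 mm high; to be left alone.
Not all that is in view belongs to the job. Leave any orange or pink look-alike of the chestnut3 alone.

How it is judged:
On the way, in this order (a step that is already met when the one before it is completed fails the run):
1. the pan stands centred under the spout (within 35 mm of the pour point), upright on the table and let go (horizontal distance between pan and pour_point below 0.035 m and angle between pan's own z axis and vertical below 0.06 rad and height (world z) of pan below 0.008 m and contact force between the fingers and pan below 0.2 N and linear speed of pan below 0.02 m/s), for 0.2 s.
2. the tray is held fully down, resting on its stop (over 1 N on it), with all five chestnuts gone into the pan (contact force between tray and tilt_stop above 1 N and horizontal distance between each of chestnut0, chestnut1, chestnut2, chestnut3, chestnut4 and pan below 0.076 m and z of chestnut0 in the frame of pan between 0 and 0.075 m and z of chestnut1 in the frame of pan between 0 and 0.075 m and z of chestnut2 in the frame of pan between 0 and 0.075 m and z of chestnut3 in the frame of pan between 0 and 0.075 m and z of chestnut4 in the frame of pan between 0 and 0.075 m), for 0.3 s.
At the end, for the whole second after the job is handed in: All five chestnuts lie at rest in the pan; the pan stands upright on the table, its centre within 35 mm of the pour point; the tray is back level (within 0.06 rad) and at rest (horizontal distance between each of chestnut0, chestnut1, chestnut2, chestnut3, chestnut4 and pan below 0.076 m and z of chestnut0 in the frame of pan between 0 and 0.075 m and z of chestnut1 in the frame of pan between 0 and 0.075 m and z of chestnut2 in the frame of pan between 0 and 0.075 m and z of chestnut3 in the frame of pan between 0 and 0.075 m and z of chestnut4 in the frame of pan between 0 and 0.075 m and horizontal distance between pan and pour_point below 0.035 m and angle between each of pan, tray's own z axis and vertical below 0.06 rad and height (world z) of pan below 0.008 m and angular speed of tray below 0.1 rad/s and linear speed of pan below 0.02 m/s and linear speed of each of chestnut0, chestnut1, chestnut2, chestnut3, chestnut4 below 0.03 m/s); the robot touches nothing.
It fails at once if the robot pushes the tray with more than 15 N (contact force between any of the fingers, the arm and tray above 15 N).
It fails at once if the tray turns faster than 2 rad/s (slammed down or let spring back) (angular speed of tray above 2 rad/s).
It fails at once if a bystander (cup, funnel, spice jar or tea glass) is moved more than 30 mm (distance of any of cup, funnel, spice_jar, tea_glass from where it was at the start of the episode above 0.03 m).
It also fails if it takes over 64 s, if anything falls off the work surface, if the arm or the gripper's body presses on something with over 40 N, if the wrist force passes 120 N, or if a joint passes its speed limit or range.

## Working session

There is one attempt and no reset: what is moved stays moved. The work goes in short steps, Python scripts to look and compute and a tool call to move; the robot and the scene stay as the last step left them, time stands still between calls to the robot, and variables do not carry over. Pictures are saved under pics/ and viewed, at most 10 in all, crops included, and the job is handed in when it is done.

Besides the shell and the picture viewer there is one more tool, called by a JSON object that holds its "method" and its "body", one argument or row to a line. step_arm: Moves the arm, as the interface text tells. Its arguments: {"type":"object","properties":{"commands":{"type":"array"},"fingers":{"type":"number"},"grip_force":{"type":"number"}},"required":["commands"]}

```bash
mkdir -p pics; python3 - <<'E'
from cell import *
import cv2
for c in ("top","scene"):
    im=read_camera(c); cv2.imwrite(f"pics/{c}0.png",im[:,:,::-1])
    for n in ("pan","pan_grip","cooler","tray","ledge","tilt_stop","chestnut0","cup","funnel","spice_jar","tea_glass"):
        for d in search_frame(c,n)[:6]: print(c,n,[round(v,3) for v in d["at"]],round(d["confidence"],2))
s=observe();print(s["time"],s["tool_pos"],s["tool_rot"],s["contact_force"])
E
```

```text
top pan [0.509, -0.231, 0.005] 0.78
top pan [0.621, 0.254, 0.187] 0.5
top pan_grip [0.513, -0.233, 0.004] 0.8
top cooler [0.586, 0.144, 0.169] 0.63
top cooler [0.576, 0.211, 0.19] 0.32
top tray [0.586, 0.136, 0.166] 0.97
top tray [0.575, 0.213, 0.185] 0.48
top ledge [0.585, 0.134, 0.167] 0.95
top tilt_stop [0.512, -0.229, 0.005] 0.17
top chestnut0 [0.584, 0.261, 0.186] 0.77
top chestnut0 [0.608, 0.214, 0.193] 0.7
top chestnut0 [0.564, 0.17, 0.189] 0.69
top chestnut0 [0.577, 0.209, 0.189] 0.59
top chestnut0 [0.619, 0.252, 0.187] 0.51
top chestnut0 [0.736, 0.256, 0.021] 0.46
top cup [0.406, 0.325, 0.034] 0.95
top funnel [0.648, -0.294, 0.017] 0.86
top spice_jar [0.579, 0.209, 0.19] 0.58
top spice_jar [0.471, 0.414, 0.085] 0.56
top spice_jar [0.567, 0.172, 0.189] 0.4
top tea_glass [0.547, 0.4, 0.048] 0.78
scene pan [0.5, -0.212, 0.019] 0.77
scene pan [0.63, 0.248, 0.187] 0.66
scene pan_grip [0.5, -0.216, 0.017] 0.74
scene cooler [0.61, 0.13, 0.169] 0.7
scene tray [0.577, 0.124, 0.166] 0.88
scene ledge [0.67, -0.315, 0.017] 0.7
scene ledge [0.608, 0.129, 0.174] 0.41
scene tilt_stop [0.395, 0.334, 0.073] 0.6
scene chestnut0 [0.741, 0.247, 0.016] 0.68
scene chestnut0 [0.572, 0.168, 0.186] 0.67
scene chestnut0 [0.59, 0.256, 0.189] 0.66
scene chestnut0 [0.627, 0.247, 0.186] 0.5
scene chestnut0 [0.624, 0.212, 0.185] 0.49
scene chestnut0 [0.584, 0.21, 0.189] 0.47
scene cup [0.395, 0.337, 0.073] 0.58
scene funnel [0.668, -0.315, 0.02] 0.88
1.2 [0.17990117 0.49324426 0.22672747] [3.14150025e+00 7.89434741e-06 2.79182832e+00] [0.1945803  0.47181557 0.08855079]
```

View pics/top0.png

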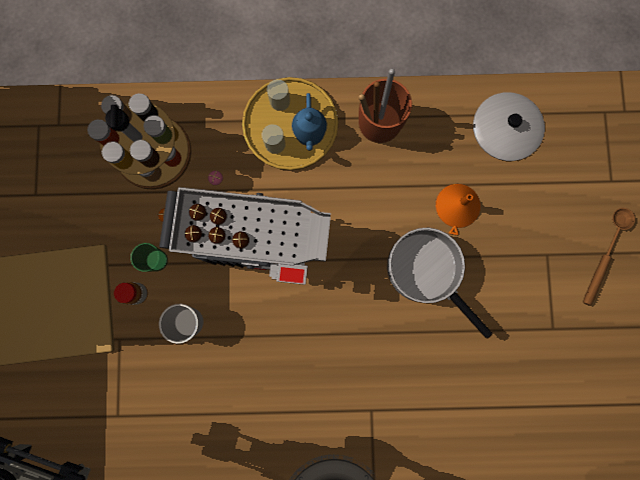

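View pics/scene0.png

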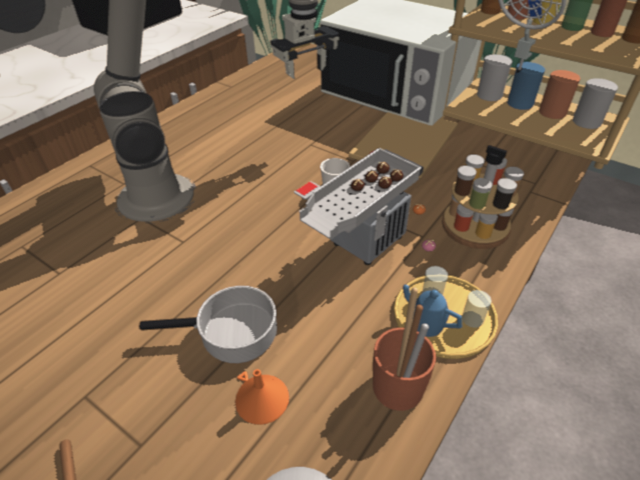

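Candidates for the chestnuts: the five brown ones in the tray, at top (198,211), (218,215), (193,234), (217,235) and (241,239). The pink (214,177) and orange (161,213) look-alikes on the table are to be left alone. The pan is the steel one at (427,265) with its black handle to (490,336), not the lid at (509,126). The ledge is the red patch at (291,274), not the red jar cap at (125,293).

```bash
cat > h.py <<'E'
from cell import *
import cv2, numpy as np
def w(c,uv,z,cal=None):
    cal=cal or get_calibration(c); K=cal["camera_matrix"]; T=np.array(cal["world_from_camera"])
    uv=np.atleast_2d(uv); r=np.linalg.solve(np.array(K),np.c_[uv,np.ones(len(uv))].T); d=T[:3,:3]@(r*[[1],[-1],[-1]]); o=T[:3,3:]
    return (o+d*((z-o[2])/d[2])).T
E
python3 - <<'E'
from h import *
im=cv2.imread("pics/top0.png")
print({k:np.array(v).round(3).tolist() for k,v in get_calibration("top").items()})
hsv=cv2.cvtColor(im,cv2.COLOR_BGR2HSV)
m=((hsv[...,0]<6)|(hsv[...,0]>174))&(hsv[...,1]>180)&(hsv[...,2]>120); m=m.astype(np.uint8); m[:255]=0;m[290:]=0;m[:,:260]=0;m[:,320:]=0
c=max(cv2.findContours(m,0,1)[0],key=cv2.contourArea); r=cv2.minAreaRect(c);print("ledge",r,w("top",cv2.boxPoints(r),.201).round(4).tolist(),w("top",r[0],.201))
a=cv2.resize(im[180:350,155:345],None,fx=3.2,fy=3.2,interpolation=2)[:380];b=cv2.resize(im[220:345,380:500],None,fx=1.76,fy=1.76)
cv2.imwrite("pics/t1.png",a)
k=(im[285:345,440:500].max(2)<45).astype(np.uint8);c=max(cv2.findContours(k,0,1)[0],key=cv2.contourArea);r=cv2.minAreaRect(c);bp=cv2.boxPoints(r)+[440,285];print("handle",bp.tolist(),w("top",bp,.056).round(4).tolist())
cv2.imwrite("pics/p1.png",cv2.resize(im[220:345,380:500],None,fx=4,fy=4,interpolation=2))
E
```

```text
{'camera_matrix': [[516.835, 0.0, 318.086], [0.0, 516.835, 238.356], [0.0, 0.0, 1.0]], 'world_from_camera': [[-0.021, 0.992, -0.124, 0.442], [-1.0, -0.022, -0.001, 0.017], [-0.004, 0.124, 0.992, 1.172], [0.0, 0.0, 0.0, 1.0]]}
ledge ((291.3231506347656, 274.5914306640625), (22.638463973999023, 13.251785278320312), 6.340191841125488) [[0.4861, 0.093, 0.201], [0.5107, 0.09, 0.201], [0.5051, 0.0477, 0.201], [0.4805, 0.0509, 0.201]] [[0.49558463 0.07039515 0.201     ]]
handle [[444.6190185546875, 302.25357246398926], [454.035737991333, 291.3098201751709], [498.99999618530273, 329.99999237060547], [489.5832748413086, 340.9437484741211]] [[0.4374, -0.2492, 0.056], [0.4603, -0.2706, 0.056], [0.3765, -0.3617, 0.056], [0.354, -0.3403, 0.056]]
```

View pics/t1.png

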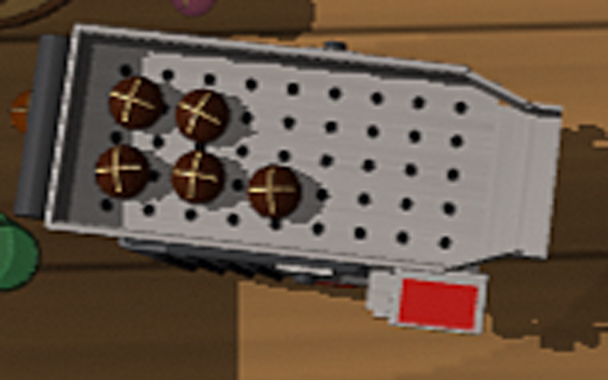

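View pics/p1.png

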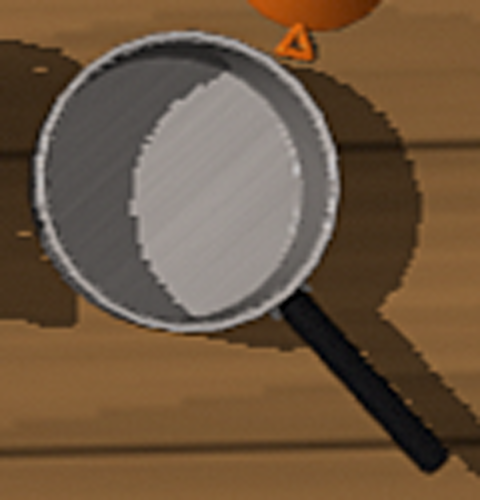

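The tray is level with five nuts at its back, its lip corners at (330,213) and (326,260), and the red ledge at (292,274). The pan rim is centred at (427,265), and the handle runs from (452,294) to (488,336).

```bash
python3 - <<'E'
from h import *
t=lambda *p:np.array(p)/3.2+[155,180]
bl=w("top",t((74,26),(47,228)),.2); lip=w("top",t((561,105),(548,257)),.17); led=w("top",t((441,302)),.201)[0]
print("back",bl,"lip",lip,"wid",np.linalg.norm(bl[0]-bl[1]))
mb,ml=bl.mean(0)[:2],lip.mean(0)[:2]; d=ml-mb;L=np.linalg.norm(d);x=d/L;y=np.array([-x[1],x[0]])
print("len",L,"yaw",np.arctan2(x[1],x[0]))
e=w("top",t((74,26),(470,68)),.2);e=e[1]-e[0];print("edge yaw",np.arctan2(e[1],e[0]))
# back wall/lip known x = -150,145
O=(mb+x*150+ml-x*145)/2; print("O",O,"O from ledge",led[:2]-85*x/1e3+81*y/1e3)
O=ml/1-x*.145; O2=mb+x*.150; print(O,O2)
p=w("top",[426.6,265.2],.06)[0]; h=w("top",[(452.5,294.5),(488.2,336.2)],.056); print("pan",p,"handle",h,np.linalg.norm(h[:,:2]-p[:2],axis=1))
u=(h[1]-p)[:2];u/=np.linalg.norm(u);print("hdir",np.arctan2(u[1],u[0]),"grip",p[:2]+.135*u)
print("ledge",led)
E
```

```text
back [[0.66628072 0.2855228  0.2       ]
 [0.54469568 0.29999104 0.2       ]] lip [[ 0.61703968 -0.0063894   0.17      ]
 [ 0.52358676  0.00376624  0.17      ]] wid 0.1224428502590592
len 0.29616475539572007 yaw -1.6898456094756278
edge yaw -1.700135490339717
O [ 0.29098003 -2.33658233] O from ledge [0.58645282 0.14236985]
[0.58753462 0.14266211] [0.58767296 0.14381862]
pan [ 0.51738521 -0.21353598  0.06      ] handle [[ 0.45356373 -0.26691202  0.056     ]
 [ 0.3639667  -0.33794513  0.056     ]] [0.08319966 0.19752183]
hdir -2.460232423818651 grip [ 0.41252846 -0.29856575]
ledge [0.49593084 0.06759171 0.201     ]
```

```bash
cat >> h.py <<'E'
def plan(wps,v=35,start=None):
    """wps: list of (x,y,z,yaw) in m/rad; prints rows"""
    s=observe(); p=np.array(s["tool_pos"]); yaw=s["tool_rot"][2]
    if start: p,yaw=np.array(start[:3]),start[3]
    rows=[]
    for q in wps:
        q=np.array(q,float); dy=(q[3]-yaw+np.pi)%(2*np.pi)-np.pi; d=q[:3]-p
        n=max(1,int(np.ceil(max(np.linalg.norm(d)*1e3/v,abs(dy)/.12))))
        for i in range(n):
            c,sn=np.cos(yaw),np.sin(yaw); R=np.array([[c,sn,0],[sn,-c,0],[0,0,-1]])
            t=R.T@(d/n)*1e3; rows.append('{"translation":[%g,%g,%g],"roll":%g}'%(*t.round(1),round(-dy/n,4))); yaw+=dy/n
        p=q[:3]
    print(len(rows)); print("["+",".join(rows)+"]")
E
python3 -c "
from h import *
plan([(.30,.36,.29,2.1),(.40,.10,.29,1.25),(.42,-.12,.26,.681),(.4125,-.2986,.15,.681)])"
```

```text
27
[{"translation":[-26.4,-14,-10.5],"roll":0.1153},{"translation":[-27.9,-10.9,-10.5],"roll":0.1153},{"translation":[-28.9,-7.6,-10.5],"roll":0.1153},{"translation":[-29.6,-4.2,-10.5],"roll":0.1153},{"translation":[-29.9,-0.8,-10.5],"roll":0.1153},{"translation":[-29.8,2.7,-10.5],"roll":0.1153},{"translation":[-34.4,-5.6,0],"roll":0.1063},{"translation":[-34.8,-1.9,0],"roll":0.1063},{"translation":[-34.8,1.8,0],"roll":0.1063},{"translation":[-34.4,5.4,0],"roll":0.1063},{"translation":[-33.6,9.1,0],"roll":0.1063},{"translation":[-32.5,12.6,0],"roll":0.1063},{"translation":[-31,15.9,0],"roll":0.1063},{"translation":[-29.1,19.1,0],"roll":0.1063},{"translation":[-28.9,12.6,4.3],"roll":0.0813},{"translation":[-27.8,14.9,4.3],"roll":0.0813},{"translation":[-26.5,17.1,4.3],"roll":0.0813},{"translation":[-25,19.2,4.3],"roll":0.0813},{"translation":[-23.4,21.2,4.3],"roll":0.0813},{"translation":[-21.6,23,4.3],"roll":0.0813},{"translation":[-19.6,24.7,4.3],"roll":0.0813},{"translation":[-19.7,22.3,18.3],"roll":-0},{"translation":[-19.7,22.3,18.3],"roll":-0},{"translation":[-19.7,22.3,18.3],"roll":-0},{"translation":[-19.7,22.3,18.3],"roll":-0},{"translation":[-19.7,22.3,18.3],"roll":-0},{"translation":[-19.7,22.3,18.3],"roll":-0}]
```

{"method": "step_arm", "body": {
  "commands": [
    {"translation":[-26,-14,-10],"roll":0.115},
    {"translation":[-28,-11,-10],"roll":0.115},
    {"translation":[-29,-8,-10],"roll":0.115},
    {"translation":[-30,-4,-10],"roll":0.115},
    {"translation":[-30,-1,-10],"roll":0.115},
    {"translation":[-30,3,-10],"roll":0.115},
    {"translation":[-34,-6,0],"roll":0.106},
    {"translation":[-35,-2,0],"roll":0.106},
    {"translation":[-35,2,0],"roll":0.106},
    {"translation":[-34,5,0],"roll":0.106},
    {"translation":[-34,9,0],"roll":0.106},
    {"translation":[-32,13,0],"roll":0.106},
    {"translation":[-31,16,0],"roll":0.106},
    {"translation":[-29,19,0],"roll":0.106},
    {"translation":[-29,13,4],"roll":0.081},
    {"translation":[-28,15,4],"roll":0.081},
    {"translation":[-26,17,4],"roll":0.081},
    {"translation":[-25,19,4],"roll":0.081},
    {"translation":[-23,21,4],"roll":0.081},
    {"translation":[-22,23,4],"roll":0.081}
  ]
}}

```text
time: 2.87
tool_pos: [0.4187, -0.0898, 0.2627]
tool_rot: [3.141, -0.0, 0.764]
contact_force: [0.7, -0.3, 0.4]
opening: 0.0917
grip_force: 0.0
```

```bash
python3 -c "
from h import *
s=observe();print(s['time'],s['tool_pos'],s['tool_rot'])
plan([(.4125,-.2986,.14,.681)])"
```

```text
2.8667 [ 0.41869678 -0.08982593  0.26271031] [ 3.14114738e+00 -4.58504658e-04  7.63661699e-01]
7
[{"translation":[-21.3,20.9,17.5],"roll":0.0118},{"translation":[-21,21.2,17.5],"roll":0.0118},{"translation":[-20.8,21.4,17.5],"roll":0.0118},{"translation":[-20.5,21.7,17.5],"roll":0.0118},{"translation":[-20.3,21.9,17.5],"roll":0.0118},{"translation":[-20,22.1,17.5],"roll":0.0118},{"translation":[-19.7,22.4,17.5],"roll":0.0118}]
```

{"method": "step_arm", "body": {
  "commands": [
    {"translation":[-21,21,17.5],"roll":0.012},
    {"translation":[-21,21,17.5],"roll":0.012},
    {"translation":[-21,21,17.5],"roll":0.012},
    {"translation":[-20.5,22,17.5],"roll":0.012},
    {"translation":[-20,22,17.5],"roll":0.012},
    {"translation":[-20,22,17.5],"roll":0.012},
    {"translation":[-20,22,17.5],"roll":0.012},
    {"translation":[0,0,0],"roll":0},
    {"translation":[0,0,0],"roll":0}
  ],
  "fingers": 0.6
}}

```text
time: 3.62
tool_pos: [0.4122, -0.2973, 0.139]
tool_rot: [-3.139, 0.0, 0.681]
contact_force: [-0.8, 1.4, 0.5]
opening: 0.0551
grip_force: 0.0
```

```bash
python3 -c "
from h import *
s=observe();print(s['time'],s['tool_pos'],s['tool_rot'])
cal=get_calibration('wrist');im=read_camera('wrist');cv2.imwrite('pics/w1.png',im[:,:,::-1])
k=(im.max(2)<45).astype(np.uint8)
np.save('cal.npy',cal,allow_pickle=True)
plan([(.4125,-.2986,.029,.681)])"
```

```text
3.6167 [ 0.41219992 -0.2972576   0.13901559] [-3.13896359e+00  9.17729385e-05  6.81298419e-01]
4
[{"translation":[-0.4,0.4,27.7],"roll":0.0004},{"translation":[-0.4,0.4,27.7],"roll":0.0004},{"translation":[-0.4,0.4,27.7],"roll":0.0004},{"translation":[-0.4,0.4,27.7],"roll":0.0004}]
```

View pics/w1.png

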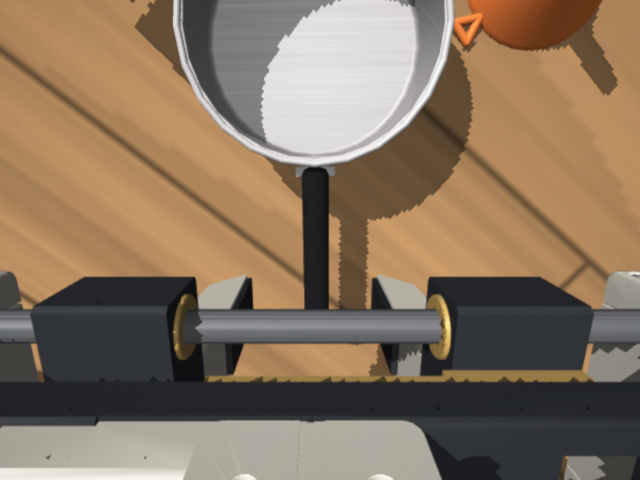

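The handle runs centrally (col ~316) between the fingers (cols 253–372), so I go down and grip.

{"method": "step_arm", "body": {
  "commands": [
    {"translation":[0,0,28],"roll":0},
    {"translation":[0,0,28],"roll":0},
    {"translation":[0,0,28],"roll":0},
    {"translation":[0,0,18],"roll":0},
    {"translation":[0,0,8],"roll":0},
    {"translation":[0,0,0],"roll":0}
  ]
}}

```text
time: 4.17
tool_pos: [0.4128, -0.2951, 0.0296]
tool_rot: [-3.139, 0.0, 0.685]
contact_force: [-0.1, -0.2, -0.2]
opening: 0.0549
grip_force: 0.0
```

{"method": "step_arm", "body": {
  "commands": [
    {"translation":[0,0,0],"roll":0},
    {"translation":[0,0,0],"roll":0},
    {"translation":[0,0,0],"roll":0},
    {"translation":[0,0,0],"roll":0},
    {"translation":[0,0,0],"roll":0},
    {"translation":[0,0,0],"roll":0}
  ],
  "fingers": 0,
  "grip_force": 20
}}

```text
time: 4.67
tool_pos: [0.4132, -0.2969, 0.0307]
tool_rot: [3.14, -0.0, 0.684]
contact_force: [-1.3, -0.9, 2.0]
opening: 0.0198
grip_force: 0.5
```

```bash
python3 -c "
from h import *
s=observe();p=s['tool_pos'];print(p)
plan([(p[0]+.049,p[1]+.193,p[2]+.001,s['tool_rot'][2])],14)"
```

```text
[ 0.41321388 -0.29686445  0.03072073]
15
[{"translation":[10.7,-7.9,-0.1],"roll":-0},{"translation":[10.7,-7.9,-0.1],"roll":-0},{"translation":[10.7,-7.9,-0.1],"roll":-0},{"translation":[10.7,-7.9,-0.1],"roll":-0},{"translation":[10.7,-7.9,-0.1],"roll":-0},{"translation":[10.7,-7.9,-0.1],"roll":-0},{"translation":[10.7,-7.9,-0.1],"roll":-0},{"translation":[10.7,-7.9,-0.1],"roll":-0},{"translation":[10.7,-7.9,-0.1],"roll":-0},{"translation":[10.7,-7.9,-0.1],"roll":-0},{"translation":[10.7,-7.9,-0.1],"roll":-0},{"translation":[10.7,-7.9,-0.1],"roll":-0},{"translation":[10.7,-7.9,-0.1],"roll":-0},{"translation":[10.7,-7.9,-0.1],"roll":-0},{"translation":[10.7,-7.9,-0.1],"roll":-0}]
```

{"method": "step_arm", "body": {
  "commands": [
    {"translation":[0,0,0],"roll":0},
    {"translation":[0,0,0],"roll":0},
    {"translation":[0,0,0],"roll":0},
    {"translation":[5,-4,0],"roll":0},
    {"translation":[10,-7.5,0],"roll":0},
    {"translation":[11,-8,0],"roll":0},
    {"translation":[11,-8,0],"roll":0},
    {"translation":[11,-8,0],"roll":0},
    {"translation":[11,-8,0],"roll":0},
    {"translation":[11,-8,0],"roll":0}
  ]
}}

```text
time: 5.5
tool_pos: [0.4353, -0.213, 0.0307]
tool_rot: [3.139, 0.0, 0.683]
contact_force: [-2.3, -5.0, 4.3]
opening: 0.0176
grip_force: 20.1
```

```bash
python3 -c "
from h import *
s=observe();p=s['tool_pos'];print(p)
plan([(.4622,-.1039,.0307,s['tool_rot'][2])],14)"
```

```text
[ 0.43527921 -0.21297452  0.03068324]
9
[{"translation":[10,-7.5,-0],"roll":-0},{"translation":[10,-7.5,-0],"roll":-0},{"translation":[10,-7.5,-0],"roll":-0},{"translation":[10,-7.5,-0],"roll":-0},{"translation":[10,-7.5,-0],"roll":-0},{"translation":[10,-7.5,-0],"roll":-0},{"translation":[10,-7.5,-0],"roll":-0},{"translation":[10,-7.5,-0],"roll":-0},{"translation":[10,-7.5,-0],"roll":-0}]
```

{"method": "step_arm", "body": {
  "commands": [
    {"translation":[11,-8,0],"roll":0},
    {"translation":[11,-8,0],"roll":0},
    {"translation":[11,-8,0],"roll":0},
    {"translation":[11,-8,0],"roll":0},
    {"translation":[11,-8,0],"roll":0},
    {"translation":[11,-8,0],"roll":0},
    {"translation":[10,-8,0],"roll":0},
    {"translation":[8,-6,0],"roll":0},
    {"translation":[4,-3,0],"roll":0},
    {"translation":[2,-2,0],"roll":0},
    {"translation":[0,0,0],"roll":0}
  ]
}}

```text
time: 6.42
tool_pos: [0.4628, -0.1036, 0.0306]
tool_rot: [3.14, -0.001, 0.684]
contact_force: [1.0, -0.0, 3.0]
opening: 0.018
grip_force: 20.0
```

```bash
python3 -c "
from h import *
s=observe();p=s['tool_pos'];print(p,s['tool_rot'])
im=read_camera('top');cv2.imwrite('pics/top2.png',cv2.resize(im[180:350,200:420,::-1],None,fx=3.5,fy=3.5))
"
```

```text
[ 0.46284249 -0.10357949  0.03064541] [ 3.13997993e+00 -8.71151918e-04  6.83909331e-01]
```

View pics/top2.png

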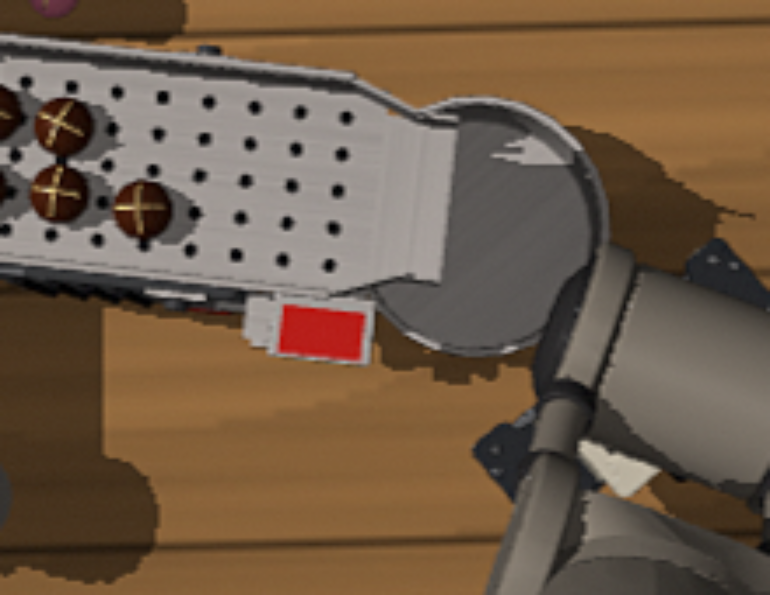

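The pan rim shows its top at 97, bottom at 354 and right edge at 607 in the crop, so its centre is near full-image (336.6, 244.4). The tray is untouched.

```bash
python3 -c "
from h import *
print(w('top',[336.6,244.4],.06),'want .5666 -.0207')
"
```

```text
[[ 0.56663876 -0.02094641  0.06      ]] want .5666 -.0207
```

{"method": "step_arm", "body": {
  "commands": [
    {"translation":[0,0,0],"roll":0},
    {"translation":[0,0,0],"roll":0},
    {"translation":[0,0,0],"roll":0},
    {"translation":[0,0,0],"roll":0},
    {"translation":[0,0,-8],"roll":0},
    {"translation":[0,0,-25],"roll":0},
    {"translation":[0,0,-35],"roll":0},
    {"translation":[0,0,-35],"roll":0}
  ],
  "fingers": 0.45
}}

```text
time: 7.13
tool_pos: [0.4612, -0.1033, 0.1343]
tool_rot: [-3.139, 0.001, 0.684]
contact_force: [0.5, -0.7, 0.5]
opening: 0.0415
grip_force: 0.0
```

```bash
python3 -c "
from h import *
plan([(.4612,-.1033,.25,.5),(.4927,.0571,.25,1.447),(.4927,.0571,.22,1.447)])"
```

```text
13
[{"translation":[-0,-0,-28.9],"roll":0.0459},{"translation":[-0,-0,-28.9],"roll":0.0459},{"translation":[-0,-0,-28.9],"roll":0.0459},{"translation":[-0,-0,-28.9],"roll":0.0459},{"translation":[13.1,-15.7,0],"roll":-0.1184},{"translation":[14.8,-14.1,0],"roll":-0.1184},{"translation":[16.4,-12.2,0],"roll":-0.1184},{"translation":[17.7,-10.2,0],"roll":-0.1184},{"translation":[18.8,-8,0],"roll":-0.1184},{"translation":[19.6,-5.7,0],"roll":-0.1184},{"translation":[20.1,-3.4,0],"roll":-0.1184},{"translation":[20.4,-1,0],"roll":-0.1184},{"translation":[0,0,30],"roll":-0}]
```

{"method": "step_arm", "body": {
  "commands": [
    {"translation":[0,0,-29],"roll":0.046},
    {"translation":[0,0,-29],"roll":0.046},
    {"translation":[0,0,-29],"roll":0.046},
    {"translation":[0,0,-29],"roll":0.046},
    {"translation":[13,-16,0],"roll":-0.118},
    {"translation":[15,-14,0],"roll":-0.118},
    {"translation":[16.5,-12,0],"roll":-0.118},
    {"translation":[17.5,-10,0],"roll":-0.118},
    {"translation":[19,-8,0],"roll":-0.118},
    {"translation":[19.5,-6,0],"roll":-0.118},
    {"translation":[20,-3.5,0],"roll":-0.118},
    {"translation":[20.5,-1,0],"roll":-0.118},
    {"translation":[0,0,0],"roll":0},
    {"translation":[0,0,0],"roll":0},
    {"translation":[0,0,0],"roll":0}
  ],
  "fingers": 0,
  "grip_force": 10
}}

```text
time: 8.38
tool_pos: [0.4935, 0.0564, 0.2494]
tool_rot: [-3.141, 0.0, 1.442]
contact_force: [-0.5, -0.1, 0.6]
opening: 0.0004
grip_force: 0.0
```

```bash
python3 -c "
from h import *
plan([(.4927,.0571,.22,1.447)])
cal=get_calibration('wrist');im=read_camera('wrist');cv2.imwrite('pics/w2.png',im[:,:,::-1])"
```

```text
1
[{"translation":[0.6,-0.8,29.4],"roll":-0.0053}]
```

View pics/w2.png

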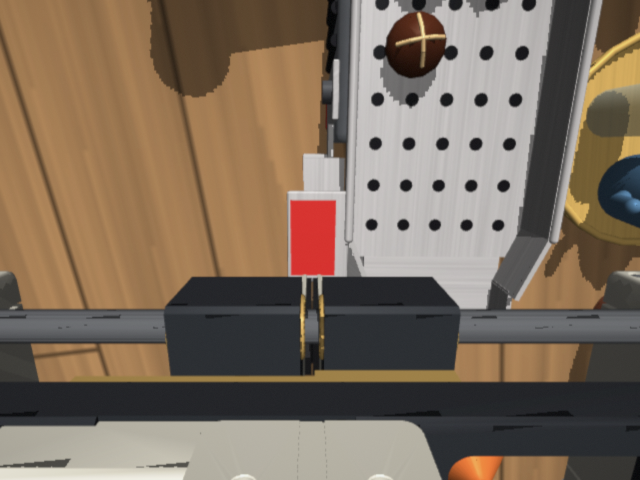

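The ledge (red, cols 291–335, rows 200–275) lies in line with the closed fingers at col ~312, so I descend.

{"method": "step_arm", "body": {
  "commands": [
    {"translation":[0,-1,15],"roll":0},
    {"translation":[0,-1,12],"roll":0},
    {"translation":[0,0,5],"roll":0},
    {"translation":[0,0,3],"roll":0},
    {"translation":[0,0,2],"roll":0},
    {"translation":[0,0,2],"roll":0},
    {"translation":[0,0,2],"roll":0},
    {"translation":[0,0,1],"roll":0},
    {"translation":[0,0,1],"roll":0},
    {"translation":[0,0,1],"roll":0},
    {"translation":[0,0,1],"roll":0},
    {"translation":[0,0,1],"roll":0},
    {"translation":[0,0,1],"roll":0},
    {"translation":[0,0,1],"roll":0}
  ]
}}

```text
time: 9.6
tool_pos: [0.4918, 0.0571, 0.2011]
tool_rot: [3.142, -0.0, 1.444]
contact_force: [0.6, 0.2, 0.2]
opening: 0.0006
grip_force: 0.0
```

{"method": "step_arm", "body": {
  "commands": [
    {"translation":[0,0,1],"roll":0},
    {"translation":[0,0,1],"roll":0},
    {"translation":[0,0,1],"roll":0},
    {"translation":[0,0,1],"roll":0},
    {"translation":[0,0,1],"roll":0}
  ]
}}

```text
time: 10.02
tool_pos: [0.492, 0.0565, 0.1968]
tool_rot: [3.14, 0.001, 1.444]
contact_force: [-0.9, -2.9, 5.7]
opening: 0.0006
grip_force: 2.9
```

{"method": "step_arm", "body": {
  "commands": [
    {"translation":[-0.3,0,1],"roll":0},
    {"translation":[-0.3,0,1],"roll":0},
    {"translation":[-0.3,0,1],"roll":0},
    {"translation":[-0.3,0,1],"roll":0},
    {"translation":[-0.3,0,1],"roll":0},
    {"translation":[-0.3,0,1],"roll":0},
    {"translation":[-0.3,0,1],"roll":0},
    {"translation":[-0.3,0,1],"roll":0},
    {"translation":[-0.3,0,1],"roll":0},
    {"translation":[-0.2,0,1],"roll":0},
    {"translation":[-0.2,0,1],"roll":0},
    {"translation":[-0.2,0,1],"roll":0}
  ]
}}

```text
time: 11.02
tool_pos: [0.4916, 0.0529, 0.1848]
tool_rot: [3.14, 0.002, 1.444]
contact_force: [-1.7, -4.6, 5.4]
opening: 0.0004
grip_force: 3.0
```

{"method": "step_arm", "body": {
  "commands": [
    {"translation":[-0.4,0,1],"roll":0},
    {"translation":[-0.4,0,1],"roll":0},
    {"translation":[-0.4,0,1],"roll":0},
    {"translation":[-0.4,0,1],"roll":0},
    {"translation":[-0.4,0,1],"roll":0},
    {"translation":[-0.4,0,1],"roll":0},
    {"translation":[-0.4,0,1],"roll":0},
    {"translation":[-0.4,0,1],"roll":0},
    {"translation":[-0.4,0,1],"roll":0},
    {"translation":[-0.4,0,1],"roll":0}
  ]
}}

```text
time: 11.85
tool_pos: [0.4911, 0.0503, 0.1741]
tool_rot: [3.141, -0.001, 1.444]
contact_force: [1.0, 0.8, 3.6]
opening: 0.0005
grip_force: 1.7
```

{"method": "step_arm", "body": {
  "commands": [
    {"translation":[-0.2,0,1],"roll":0},
    {"translation":[-0.2,0,1],"roll":0},
    {"translation":[-0.2,0,1],"roll":0},
    {"translation":[-0.2,0,1],"roll":0},
    {"translation":[-0.2,0,1],"roll":0},
    {"translation":[-0.2,0,1],"roll":0},
    {"translation":[-0.2,0,1],"roll":0},
    {"translation":[-0.2,0,1],"roll":0}
  ]
}}

```text
time: 12.52
tool_pos: [0.4905, 0.0483, 0.1661]
tool_rot: [-3.141, -0.0, 1.444]
contact_force: [-0.2, 0.2, 3.5]
opening: 0.0004
grip_force: 1.5
```

{"method": "step_arm", "body": {
  "commands": [
    {"translation":[0,0,1],"roll":0},
    {"translation":[0,0,1],"roll":0},
    {"translation":[0,0,1],"roll":0},
    {"translation":[0,0,1],"roll":0},
    {"translation":[0,0,1],"roll":0},
    {"translation":[0,0,1],"roll":0},
    {"translation":[0,0,1],"roll":0}
  ]
}}

```text
time: 13.1
tool_pos: [0.4905, 0.0482, 0.159]
tool_rot: [-3.141, 0.0, 1.444]
contact_force: [-0.6, -0.7, 2.6]
opening: 0.0006
grip_force: 1.6
```

{"method": "step_arm", "body": {
  "commands": [
    {"translation":[0,0,0.8],"roll":0},
    {"translation":[0,0,0.8],"roll":0},
    {"translation":[0,0,0],"roll":0}
  ]
}}

```text
time: 13.35
tool_pos: [0.4905, 0.0482, 0.1573]
tool_rot: [-3.141, 0.0, 1.444]
contact_force: [0.3, -0.9, 1.8]
opening: 0.0
grip_force: 1.1
```

{"method": "step_arm", "body": {
  "commands": [
    {"translation":[0,0,0.8],"roll":0},
    {"translation":[0,0,0.8],"roll":0},
    {"translation":[0,0,0],"roll":0}
  ]
}}

```text
time: 13.6
tool_pos: [0.4905, 0.0483, 0.1558]
tool_rot: [-3.141, -0.0, 1.444]
contact_force: [-0.7, -1.3, 1.0]
opening: 0.0004
grip_force: 0.8
```

{"method": "step_arm", "body": {
  "commands": [
    {"translation":[0,0,0.7],"roll":0},
    {"translation":[0,0,0.7],"roll":0},
    {"translation":[0,0,0],"roll":0}
  ]
}}

```text
time: 13.85
tool_pos: [0.4906, 0.0483, 0.1545]
tool_rot: [-3.141, -0.0, 1.444]
contact_force: [-0.8, 0.3, 0.6]
opening: 0.0007
grip_force: 1.0
```

```bash
python3 -c "
from h import *
im=read_camera('scene');cv2.imwrite('pics/s3.png',cv2.resize(im[130:380,180:460,::-1],None,fx=2.4,fy=2.4))
print(observe()['contact_force'])"
```

```text
[-1.57239019 -0.39636513  3.15696257]
```

View pics/s3.png

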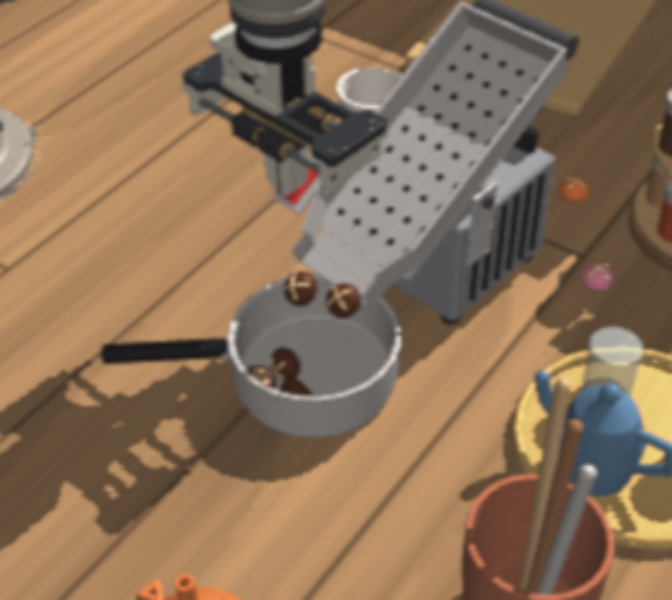

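All five chestnuts have left the tray: three lie in the pan (crop ~(275,375)) and two are dropping in (300,287; 342,300). The finger is on the ledge; next I feel for the stop.

{"method": "step_arm", "body": {
  "commands": [
    {"translation":[0,0,0.7],"roll":0},
    {"translation":[0,0,0.7],"roll":0},
    {"translation":[0,0,0],"roll":0}
  ]
}}

```text
time: 14.15
tool_pos: [0.4906, 0.0483, 0.1531]
tool_rot: [-3.142, -0.0, 1.444]
contact_force: [-0.5, 0.9, 3.1]
opening: 0.0005
grip_force: 1.0
```

{"method": "step_arm", "body": {
  "commands": [
    {"translation":[0,0,0.7],"roll":0},
    {"translation":[0,0,0.7],"roll":0},
    {"translation":[0,0,0],"roll":0}
  ]
}}

```text
time: 14.4
tool_pos: [0.4907, 0.0483, 0.1517]
tool_rot: [3.142, -0.0, 1.444]
contact_force: [-0.3, 0.4, 1.7]
opening: 0.0006
grip_force: 1.0
```

{"method": "step_arm", "body": {
  "commands": [
    {"translation":[0,0,0.7],"roll":0},
    {"translation":[0,0,0.7],"roll":0},
    {"translation":[0,0,0],"roll":0}
  ]
}}

```text
time: 14.65
tool_pos: [0.4907, 0.0483, 0.1503]
tool_rot: [3.142, -0.0, 1.444]
contact_force: [0.0, -0.3, 3.6]
opening: 0.0006
grip_force: 0.9
```

{"method": "step_arm", "body": {
  "commands": [
    {"translation":[0,0,0.7],"roll":0},
    {"translation":[0,0,0.7],"roll":0},
    {"translation":[0,0,0],"roll":0}
  ]
}}

```text
time: 14.9
tool_pos: [0.4907, 0.0483, 0.1489]
tool_rot: [3.141, -0.0, 1.444]
contact_force: [-0.2, 0.0, 1.5]
opening: 0.0001
grip_force: 0.9
```

{"method": "step_arm", "body": {
  "commands": [
    {"translation":[0,0,0.7],"roll":0},
    {"translation":[0,0,0.5],"roll":0},
    {"translation":[0,0,0],"roll":0}
  ]
}}

```text
time: 15.15
tool_pos: [0.4907, 0.0483, 0.1477]
tool_rot: [3.141, -0.0, 1.444]
contact_force: [-0.5, 0.0, 1.7]
opening: 0.0007
grip_force: 0.9
```

{"method": "step_arm", "body": {
  "commands": [
    {"translation":[0,0,0.7],"roll":0},
    {"translation":[0,0,0.6],"roll":0},
    {"translation":[0,0,0],"roll":0}
  ]
}}

```text
time: 15.4
tool_pos: [0.4907, 0.0482, 0.1464]
tool_rot: [3.142, -0.0, 1.444]
contact_force: [-0.0, -0.7, 1.5]
opening: 0.0004
grip_force: 0.9
```

{"method": "step_arm", "body": {
  "commands": [
    {"translation":[0,0,0.7],"roll":0},
    {"translation":[0,0,0.6],"roll":0},
    {"translation":[0,0,0],"roll":0}
  ]
}}

```text
time: 15.65
tool_pos: [0.4907, 0.0483, 0.1451]
tool_rot: [-3.142, -0.0, 1.444]
contact_force: [0.4, -0.2, 2.3]
opening: 0.0007
grip_force: 0.9
```

{"method": "step_arm", "body": {
  "commands": [
    {"translation":[0,0,0.7],"roll":0},
    {"translation":[0,0,0.6],"roll":0},
    {"translation":[0,0,0],"roll":0}
  ]
}}

```text
time: 15.9
tool_pos: [0.4906, 0.0482, 0.1438]
tool_rot: [-3.142, -0.0, 1.444]
contact_force: [0.9, -0.7, 2.7]
opening: 0.0003
grip_force: 0.9
```

{"method": "step_arm", "body": {
  "commands": [
    {"translation":[0,0,0.7],"roll":0},
    {"translation":[0,0,0.6],"roll":0},
    {"translation":[0,0,0],"roll":0}
  ]
}}

```text
time: 16.15
tool_pos: [0.4906, 0.0483, 0.1425]
tool_rot: [-3.141, -0.0, 1.444]
contact_force: [-0.6, 0.1, 2.0]
opening: 0.0006
grip_force: 0.9
```

{"method": "step_arm", "body": {
  "commands": [
    {"translation":[0,0,0.7],"roll":0},
    {"translation":[0,0,0.6],"roll":0},
    {"translation":[0,0,0],"roll":0}
  ]
}}

```text
time: 16.4
tool_pos: [0.4906, 0.0483, 0.1412]
tool_rot: [-3.142, -0.0, 1.444]
contact_force: [0.2, -0.9, 3.1]
opening: 0.0004
grip_force: 0.8
```

{"method": "step_arm", "body": {
  "commands": [
    {"translation":[0,0,0.7],"roll":0},
    {"translation":[0,0,0.6],"roll":0},
    {"translation":[0,0,0],"roll":0}
  ]
}}

```text
time: 16.65
tool_pos: [0.4907, 0.0482, 0.1401]
tool_rot: [3.141, -0.0, 1.444]
contact_force: [-0.2, -0.6, 4.0]
opening: 0.0009
grip_force: 1.8
```

{"method": "step_arm", "body": {
  "commands": [
    {"translation":[0,0,0.5],"roll":0},
    {"translation":[0,0,0],"roll":0},
    {"translation":[0,0,0],"roll":0}
  ]
}}

```text
time: 16.9
tool_pos: [0.4907, 0.0482, 0.1398]
tool_rot: [3.141, -0.0, 1.444]
contact_force: [-0.9, -0.9, 5.7]
opening: 0.0004
grip_force: 2.4
```

{"method": "step_arm", "body": {
  "commands": [
    {"translation":[0,0,0.3],"roll":0},
    {"translation":[0,0,0],"roll":0},
    {"translation":[0,0,0],"roll":0},
    {"translation":[0,0,0],"roll":0},
    {"translation":[0,0,0],"roll":0},
    {"translation":[0,0,0],"roll":0},
    {"translation":[0,0,0],"roll":0},
    {"translation":[0,0,0],"roll":0}
  ]
}}

```text
time: 17.57
tool_pos: [0.4908, 0.0483, 0.1396]
tool_rot: [3.141, -0.0, 1.444]
contact_force: [-0.7, -0.2, 6.6]
opening: 0.0005
grip_force: 2.8
```

```bash
python3 -c "
from h import *
im=read_camera('scene');cv2.imwrite('pics/s4.png',cv2.resize(im[130:380,180:460,::-1],None,fx=2.4,fy=2.4))
print(observe()['contact_force'])"
```

```text
[-0.80419384  0.25888544  6.62869405]
```

View pics/s4.png

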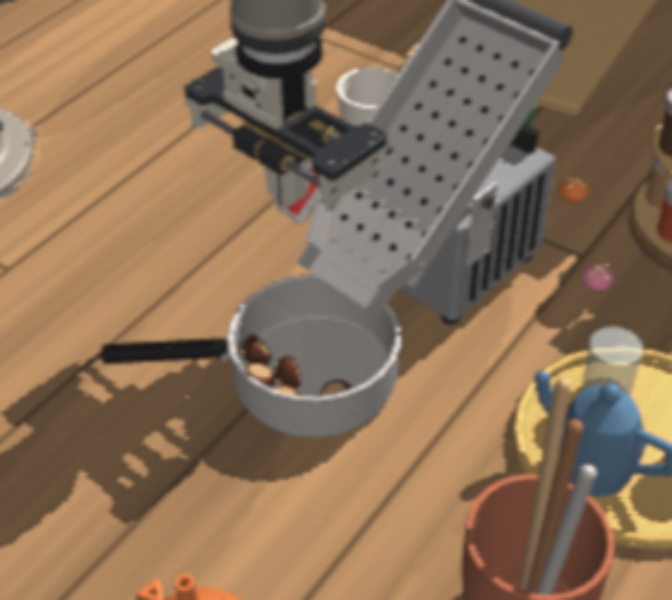

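All five chestnuts are in the pan (crop (257,348) to (335,387)) and the tray rests on its stop. Now I ease it up.

{"method": "step_arm", "body": {
  "commands": [
    {"translation":[0,0,-0.8],"roll":0},
    {"translation":[0,0,-0.8],"roll":0},
    {"translation":[0,0,-1],"roll":0},
    {"translation":[0,0,-1],"roll":0},
    {"translation":[0,0,-1],"roll":0},
    {"translation":[0,0,-1],"roll":0},
    {"translation":[0,0,-1],"roll":0},
    {"translation":[0,0,-1],"roll":0},
    {"translation":[0,0,-1],"roll":0},
    {"translation":[0,0,-1],"roll":0},
    {"translation":[0,0,-1],"roll":0},
    {"translation":[0,0,-1],"roll":0},
    {"translation":[0,0,-1],"roll":0},
    {"translation":[0,0,-1],"roll":0},
    {"translation":[0,0,-1],"roll":0},
    {"translation":[0,0,-1],"roll":0},
    {"translation":[0,0,-1],"roll":0},
    {"translation":[0,0,-1],"roll":0},
    {"translation":[0,0,-1],"roll":0},
    {"translation":[0,0,-1],"roll":0}
  ]
}}

```text
time: 19.28
tool_pos: [0.4906, 0.0482, 0.1589]
tool_rot: [3.142, -0.0, 1.444]
contact_force: [-1.5, -2.0, 2.0]
opening: 0.0004
grip_force: 1.7
```

{"method": "step_arm", "body": {
  "commands": [
    {"translation":[0.1,0,-1],"roll":0},
    {"translation":[0.1,0,-1],"roll":0},
    {"translation":[0.1,0,-1],"roll":0},
    {"translation":[0.1,0,-1],"roll":0},
    {"translation":[0.1,0,-1],"roll":0},
    {"translation":[0.1,0,-1],"roll":0},
    {"translation":[0.2,0,-1],"roll":0},
    {"translation":[0.2,0,-1],"roll":0},
    {"translation":[0.2,0,-1],"roll":0},
    {"translation":[0.2,0,-1],"roll":0},
    {"translation":[0.2,0,-1],"roll":0},
    {"translation":[0.2,0,-1],"roll":0}
  ]
}}

```text
time: 20.28
tool_pos: [0.4909, 0.0501, 0.171]
tool_rot: [3.141, -0.0, 1.444]
contact_force: [-0.6, -2.9, 3.1]
opening: 0.0004
grip_force: 1.9
```

{"method": "step_arm", "body": {
  "commands": [
    {"translation":[0.2,0,-1],"roll":0},
    {"translation":[0.2,0,-1],"roll":0},
    {"translation":[0.2,0,-1],"roll":0},
    {"translation":[0.2,0,-1],"roll":0},
    {"translation":[0.2,0,-1],"roll":0},
    {"translation":[0.3,0,-1],"roll":0},
    {"translation":[0.3,0,-1],"roll":0},
    {"translation":[0.3,0,-1],"roll":0},
    {"translation":[0.3,0,-1],"roll":0},
    {"translation":[0.3,0,-1],"roll":0},
    {"translation":[0.3,0,-1],"roll":0},
    {"translation":[0.3,0,-1],"roll":0},
    {"translation":[0.3,0,-1],"roll":0},
    {"translation":[0.3,0,-1],"roll":0},
    {"translation":[0.3,0,-1],"roll":0},
    {"translation":[0.3,0,-1],"roll":0}
  ]
}}

```text
time: 21.62
tool_pos: [0.4914, 0.0543, 0.1869]
tool_rot: [3.141, -0.0, 1.444]
contact_force: [0.4, -3.2, 4.6]
opening: 0.0007
grip_force: 2.2
```

{"method": "step_arm", "body": {
  "commands": [
    {"translation":[0.3,0,-1],"roll":0},
    {"translation":[0.3,0,-1],"roll":0},
    {"translation":[0.3,0,-1],"roll":0},
    {"translation":[0.3,0,-1],"roll":0},
    {"translation":[0,0,-0.8],"roll":0},
    {"translation":[0,0,-0.8],"roll":0},
    {"translation":[0,0,-0.8],"roll":0},
    {"translation":[0,0,-0.8],"roll":0},
    {"translation":[0,0,-0.8],"roll":0},
    {"translation":[0,0,-0.8],"roll":0}
  ]
}}

```text
time: 22.45
tool_pos: [0.4914, 0.0559, 0.1956]
tool_rot: [-3.141, -0.001, 1.444]
contact_force: [-0.1, 1.0, 1.7]
opening: 0.0005
grip_force: 1.3
```

{"method": "step_arm", "body": {
  "commands": [
    {"translation":[0,0,-0.8],"roll":0},
    {"translation":[0,0,-0.8],"roll":0},
    {"translation":[0,0,-0.8],"roll":0},
    {"translation":[0,0,-0.8],"roll":0},
    {"translation":[0,0,-0.8],"roll":0},
    {"translation":[0,0,-0.8],"roll":0},
    {"translation":[0,0,0],"roll":0}
  ]
}}

```text
time: 23.03
tool_pos: [0.4914, 0.0552, 0.2003]
tool_rot: [-3.141, 0.0, 1.444]
contact_force: [0.3, 0.3, 0.2]
opening: 0.0002
grip_force: 0.0
```

Contact is lost at level height, so I lift away and check.

{"method": "step_arm", "body": {
  "commands": [
    {"translation":[0,0,-2],"roll":0},
    {"translation":[0,0,-5],"roll":0},
    {"translation":[0,0,-15],"roll":0},
    {"translation":[0,0,-25],"roll":0},
    {"translation":[0,0,-25],"roll":0},
    {"translation":[0,0,-10],"roll":0},
    {"translation":[0,0,0],"roll":0},
    {"translation":[0,0,0],"roll":0},
    {"translation":[0,0,0],"roll":0},
    {"translation":[0,0,0],"roll":0},
    {"translation":[0,0,0],"roll":0},
    {"translation":[0,0,0],"roll":0}
  ]
}}

```text
time: 24.03
tool_pos: [0.4913, 0.0555, 0.2817]
tool_rot: [-3.14, 0.0, 1.444]
contact_force: [-0.2, 0.3, -0.4]
opening: 0.0003
grip_force: 0.0
```

```bash
python3 -c "
from h import *
im=read_camera('scene');cv2.imwrite('pics/s5.png',cv2.resize(im[130:380,180:460,::-1],None,fx=2.4,fy=2.4))
print(observe()['time'])"
```

```text
24.0833
```

View pics/s5.png

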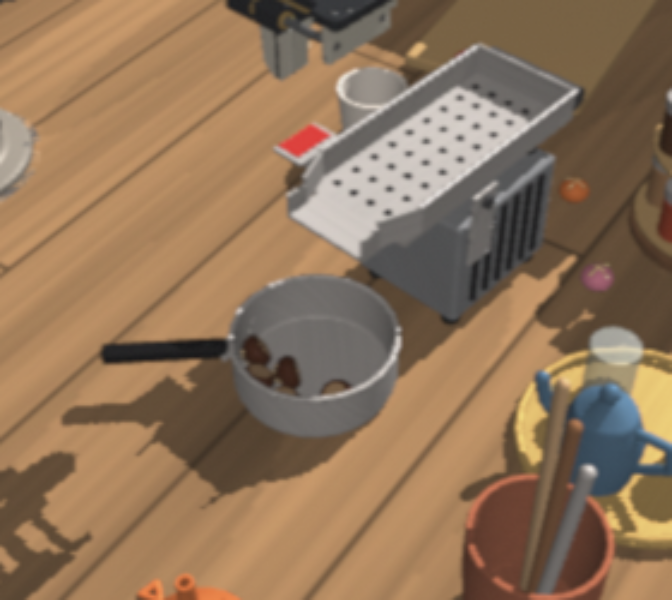

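The tray is empty and level with the fingers clear of it, and the pan is in place with the nuts at rest.

```bash
python3 -c "
from cell import *
print(hand_in())"
```

```text
the job is handed in; nothing more can be done
None
```

The job is handed in: the pan stands under the spout with all five chestnuts in it, the tray was held on its stop and eased back up to level, and the cup, funnel, spice jar and tea glass were left alone (no verdict was returned).

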